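Find the socket for the clay roller's bracket nut

TASK

Find the socket that fits the hex nut on the clay rolling machine's bracket: try sockets from the three-bay wooden tray on it, and leave every socket that does not fit, or is too loose, standing upright in the tray. Finish while still holding the snugly fitting socket in the gripper, upright and pushed fully down over the nut until it rests on the bracket; do not let go. Do not disturb the other things on the table.

Things in the scene. Friction and masses are not known exactly. Their poses are not given: they have to be found in the camera images.
- stud (a point): stud on the clay roller's dark bracket, where the nut to fit sits: point on its axis at the bracket's flat top, 30 mm above the table. A 10 mm rod to 16 mm above the bracket; flat for 40 mm around. The metal machine body (140 mm tall) begins 107 mm off towards -y, within 0.2 rad. On too large a nut a socket's mouth stops 14 mm up; on a fitting or smaller nut it reaches the bracket, 0 mm
- nut_a: brass hex nut 14 mm tall, fixed, cannot turn. Origin: centre of underside; a pair of flats faces along its x (repeats every 60 degrees). The nuts are 15, 22 and 29 mm across flats; which is which is not recorded and they change places: the one at the stud is the one to fit, the other two are spares on a wooden block
- nut_b: brass hex nut 14 mm tall, fixed, cannot turn. Origin: centre of underside; a pair of flats faces along its x (repeats every 60 degrees). The nuts are 15, 22 and 29 mm across flats; which is which is not recorded and they change places: the one at the stud is the one to fit, the other two are spares on a wooden block
- nut_c: brass hex nut 14 mm tall, fixed, cannot turn. Origin: centre of underside; a pair of flats faces along its x (repeats every 60 degrees). The nuts are 15, 22 and 29 mm across flats; which is which is not recorded and they change places: the one at the stud is the one to fit, the other two are spares on a wooden block
- socket_small: small socket, mouth down: steel hex barrel 24 mm tall, 26.6 mm over flats; hex bore 17 mm over flats, 20 deep, mouth flared 2 mm a side over the lowest 5. red hex grip above, 24 mm over flats, 24 to 74 mm up. Fits a nut 2 mm narrower than its bore; loose on smaller ones. Origin: centre of mouth, z up; flats of grip and bore face along x and every 60 degrees. 70 to 230 g
- socket_medium: medium socket, mouth down: steel hex barrel 24 mm tall, 33.6 mm over flats; hex bore 24 mm over flats, 20 deep, mouth flared 2 mm a side over the lowest 5. yellow hex grip above, 24 mm over flats, 24 to 74 mm up. Fits a nut 2 mm narrower than its bore; loose on smaller ones. Origin: centre of mouth, z up; flats of grip and bore face along x and every 60 degrees. 70 to 230 g
- socket_large: large socket, mouth down: steel hex barrel 24 mm tall, 40.6 mm over flats; hex bore 31 mm over flats, 20 deep, mouth flared 2 mm a side over the lowest 5. blue hex grip above, 24 mm over flats, 24 to 74 mm up. Fits a nut 2 mm narrower than its bore; loose on smaller ones. Origin: centre of mouth, z up; flats of grip and bore face along x and every 60 degrees. 70 to 230 g
- tray: pale wooden socket tray, fixed, 85 mm (x) by 250 mm (y), three bays in a row along y with centres at y = -80, 0, +80 mm, each bay about 75 x 76 mm inside; floor 5 mm thick, rims and dividers 14 mm tall. Origin: centre of underside. The sockets stand in the bays, in any order
- figurine: bystander: small green moulded figurine, 52 mm tall, 34 mm wide. Origin: centre of underside as it stands
- jar: bystander: small amber jar with silver lid, 48 mm across, 45 mm tall. Origin: centre of underside as it stands
- stamp: bystander: round clay stamp: steel disc 40 mm across with a short wooden stem, 30 mm tall. Origin: centre of underside as it stands
- glue: bystander: white bottle with orange cap, 44 mm across, 110 mm tall. Origin: centre of underside as it stands
- clay: bystander: purple block of hard clay, 60 x 55 x 22 mm. Origin: centre of underside as it stands
- pot: bystander: terracotta pot with cork lid, 66 mm across, 65 mm tall. Origin: centre of underside as it stands
Mind the look-alikes: they are no part of the job. What is shaped like the socket_small but purple is not meant.

How it is judged:
By the outcome, as a careful person would: the job done as asked, in the order asked, and still so for the second after the job is handed in, while the arm keeps its last pose, push and grip.
It also fails if it takes over 72 s, if anything falls off the work surface, if the arm or the gripper's body presses on something with over 40 N, if the wrist force passes 120 N, or if a joint passes its speed limit or range.

ROBOT

A 6-joint arm with a two-finger parallel gripper is mounted at the origin on the work surface. World frame = base frame: x ahead of the robot, y to its left, z up, the work surface at z = 0. Lengths are in m, angles in rad, forces in N, time in s.
With the tool pointing down it reaches from about 0.425 to 0.95 m from the base axis. Payload 3.5 kg.
Tool frame: the origin (TCP) lies at the very end of the fingers, on their centre line; the grasp point (between the pads) lies 19 mm behind it; z points along the fingers, y is the line along which they close (so a half turn about z gives the same grasp; the last joint's range is limited). The gripper opens to 85 mm and grips with 20 to 120 N. Pads are 22 mm wide; open, the fingers measure 114 mm over their backs; the gripper's body (76 mm by 85 mm) begins 54 mm behind the grasp point. The pads swing forward as they close: fully open they stand 13 mm farther back than shut.
Start: joints at [-1.489, 0.286, 1.577, -0, 1.279, -0.15], TCP at [0.155, -0.657, 0.231] pointing down, gripper open.
Joint ranges: [-2.77, 2.77], [-0.9, 2.22], [0.21, 2.48], [-1.53, 4.67], [0.24, 2.81], [-2.84, 2.84]. Speed limits (rad/s): [2.79, 2.79, 3.14, 3.14, 3.14, 3.14].

INTERFACE

Orientations are given as a unit quaternion [x, y, z, w].
In Python, from plant import ctrl gives the robot as it stands.
- The arm moves only by the tool carry_out, never from a script. Its argument "deltas" is one flat list of numbers, 6 for each row, row after row: the shift along the tool's x, y, z in m, then the turn, a rotation vector about the tool's x, y, z in rad. A call has 1 to 5 rows; each row is the pose to reach, as a shift and turn from the pose commanded when the call began, along the tool's axes at that moment; what a row does not reach only later rows make up. A row lasts 1/8 s, in which the tool goes at most 62.5 mm and 10.7 degrees, less where a joint would pass 70% of its speed; a pose out of reach is approached as far as the arm can. A call with a gripper value outside its range is refused whole. "grip" is the opening in per cent of the stroke, from 0 (shut) to 100 (fully open), set as the call begins (left out, the last holds). The fingers move at their own pace and stop on an object; "grip_force" is the grip in N (left out, the last holds). Time passes only in rows, so rows that repeat a pose let the fingers close. It gives the time, the measured TCP pose, the force, the opening and the grip force at its end, in the units of the state.
- ctrl.get_state(): the state, without advancing time (a new reading comes with each control period).
- ctrl.read_camera(name): name is "side" or "top"; returns (picture, depth): 384x512x3 uint8, red, green, blue; 384x512 float32, m along the optical axis (not along the pixel's ray), 0 where there is no reading.
- ctrl.camera_model(name): a dict with "intrinsics" (3x3 intrinsics, pixels), "k1" (the pictures are not rectified: a ray, as slopes to the right and down, at radius r is drawn at 1 + k1 r^2 times it, then the intrinsics apply), "extrinsics" (4x4, takes a point from world to camera coordinates). Camera axes: x right, y down, z forward; pixel columns grow to the right and rows downward; lengths in m; the calibration is good to about 2 mm. A picture is of the moment at which its call begins. camera_model takes no time and is no camera call.
- ctrl.sign_off(): hands the job in; it is judged then, once.
Trained networks look in the newest picture that a camera, given by its name, has taken for a name from the list of things; names that differ only in an ending like _2 or _b are one class to them, and where a whole thing is asked for, a point or a joint stands for the part that bears it (a point fixed in the world has none). Each returns a list of dicts, best first, with "score" (0 to 1); they miss things now and then, are a little off and sometimes report something else, mostly with a low value. They report only what shows in the picture. A call takes as long as a camera call. They do not tell look-alikes from the thing itself.
- ctrl.find_in(camera, query): "uv" ([column, row] in pixels, amid what is visible of it).
The state is a dict: "time": time; "qpos": joint angles; "dq": joint speeds; "joint_efforts": joint torques, N m; "eef_pos": TCP position; "tcp_rot": TCP orientation; "contact_force": force on the tool from outside, world axes, zero at the start; "wrist_torque": the same for the moment, N m; "opening": opening from 0.0 (shut) to 1.0 (fully open); "finger_force": force on a finger pad.
Only numpy, scipy, OpenCV 4.12 (cv2) and the standard library are available. Lean on these libraries where they do the work, as an engineer would, in place of code of your own. Each camera call takes 0.05 s, during which the arm holds its last target. There are 200 camera calls.

## Working session

There is one attempt and no reset: what is moved stays moved. The work goes in short steps, Python scripts to look and compute and a tool call to move; the robot and the scene stay as the last step left them, time stands still between calls to the robot, and variables do not carry over. Pictures are saved under pics/ and viewed, at most 10 in all, crops included, and the job is handed in when it is done.

Besides the shell and the picture viewer there is one more tool, called after "Emit:" by a JSON object that holds its "name" and its "arguments", one argument or row to a line. carry_out: Moves the arm, as the interface text tells. Its arguments: {"type":"object","properties":{"deltas":{"type":"array"},"grip":{"type":"number"},"grip_force":{"type":"number"}},"required":["deltas"]}

```bash
mkdir -p pics; cat > h.py <<'E'
import numpy as np, cv2
from plant import ctrl
from scipy.spatial.transform import Rotation as R
def cam(n):
    m=ctrl.camera_model(n); return np.array(m["intrinsics"]),m["k1"],np.array(m["extrinsics"])
def ray(n,uv):
    K,k1,E=cam(n)
    p=cv2.undistortPoints(np.array(uv,float).reshape(-1,1,2),K,np.array([k1,0,0,0,0.]))[:,0]
    return np.c_[p,np.ones(len(p))],E
def at_depth(n,uv,d):
    r,E=ray(n,uv); c=r*np.asarray(d).reshape(-1,1)
    return (c-E[:3,3])@E[:3,:3]
def at_z(n,uv,z):
    r,E=ray(n,uv); w=r@E[:3,:3]; o=-E[:3,3]@E[:3,:3]
    return o+w*((z-o[2])/w[:,2])[:,None]
def cloud(n,depth):
    v,u=np.mgrid[0:384,0:512]
    return at_depth(n,np.c_[u.ravel(),v.ravel()],depth.ravel()).reshape(384,512,3)
def proj(n,P):
    K,k1,E=cam(n)
    return cv2.projectPoints(np.array(P,float).reshape(-1,1,3),cv2.Rodrigues(E[:3,:3])[0],E[:3,3],K,np.array([k1,0,0,0,0.]))[0][:,0]
E
python3 - <<'E'
from h import *
for n in("side","top"):
    im,d=ctrl.read_camera(n); np.savez(f"{n}0.npz",im=im,d=d)
    cv2.imwrite(f"pics/{n}0.png",im[:,:,::-1])
    E=cam(n)[2]; print(n,-E[:3,3]@E[:3,:3],cam(n)[0][0,0])
    C=cloud(n,d)
    for q in["stud","nut_a","socket_small","socket_medium","socket_large","tray"]:
        for r in ctrl.find_in(n,q)[:3]:
            u,v=np.round(r["uv"]).astype(int); print(q,r["score"],u,v,C[v,u].round(3))
s=ctrl.get_state(); print(s)
E
```

```text
side [ 0.31912101 -1.22494042  1.09909962] 500.09194013560057
stud 0.89 266 238 [ 0.503 -0.259  0.118]
socket_small 0.64 242 167 [0.499 0.161 0.054]
socket_small 0.54 268 151 [0.608 0.249 0.047]
socket_small 0.15 271 131 [0.654 0.419 0.021]
socket_large 0.51 244 154 [0.519 0.244 0.049]
tray 0.77 241 166 [0.497 0.169 0.053]
top [0.41286319 0.0138599  1.43761487] 435.1175266444284
stud 0.72 313 200 [ 0.506 -0.167  0.12 ]
nut_a 0.59 105 192 [0.521 0.479 0.066]
nut_a 0.37 189 138 [0.704 0.227 0.043]
socket_small 0.63 180 164 [0.613 0.247 0.078]
socket_small 0.55 208 199 [0.505 0.157 0.067]
socket_medium 0.43 152 190 [0.529 0.33  0.081]
socket_medium 0.21 181 198 [0.507 0.243 0.06 ]
socket_large 0.72 179 198 [0.507 0.248 0.066]
tray 0.77 184 201 [0.5   0.239 0.027]
tray 0.22 306 248 [ 0.357 -0.16   0.01 ]
{'time': 0.7, 'qpos': array([-1.48897786e+00,  2.86236490e-01,  1.57667064e+00, -3.81646415e-05,
        1.27861096e+00, -1.49985133e-01]), 'dq': array([-0.00157607,  0.00056134, -0.00055675,  0.00142294,  0.00161488,
        0.00181266]), 'joint_efforts': array([-1.75112495e-03, -4.05821657e+01, -2.92860979e+01, -1.52526463e-04,
        5.33652856e-04,  5.76884204e-06]), 'eef_pos': array([ 0.15509914, -0.65693428,  0.23138318]), 'tcp_rot': array([ 9.93290266e-01,  1.15647941e-01, -1.95335546e-05,  3.66366174e-05]), 'contact_force': array([ 0.71685484,  0.23279922, -0.1473095 ]), 'wrist_torque': array([-0.03738457,  0.03067874,  0.02867942]), 'finger_force': 0.0, 'opening': 1.0051325645154834}
```

```bash
python3 -c "
import cv2,numpy as np
a=[cv2.imread(f'pics/{n}0.png') for n in('top','side')]
cv2.imwrite('pics/t0.png',cv2.resize(a[0],(800,600),interpolation=3));cv2.imwrite('pics/s0.png',cv2.resize(a[1],(800,600),interpolation=3))"
```

```text
(no output)
```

View pics/t0.png

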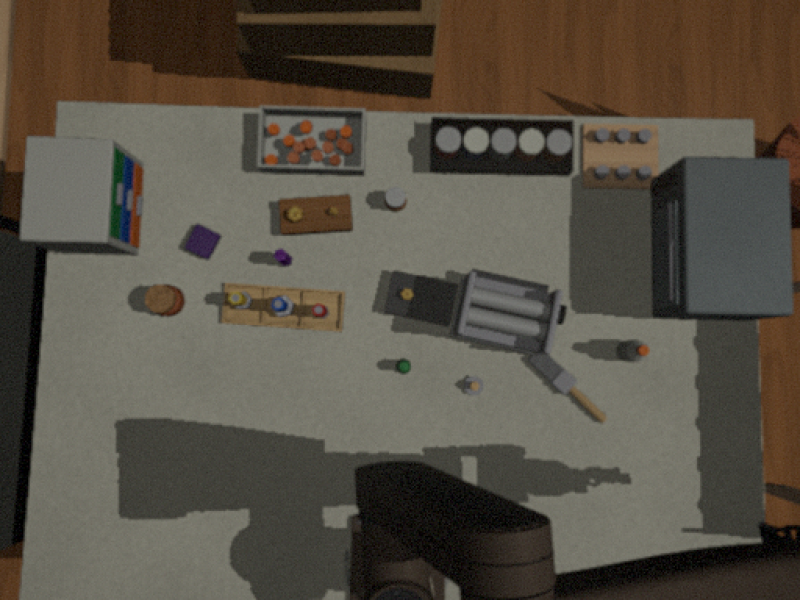

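View pics/s0.png

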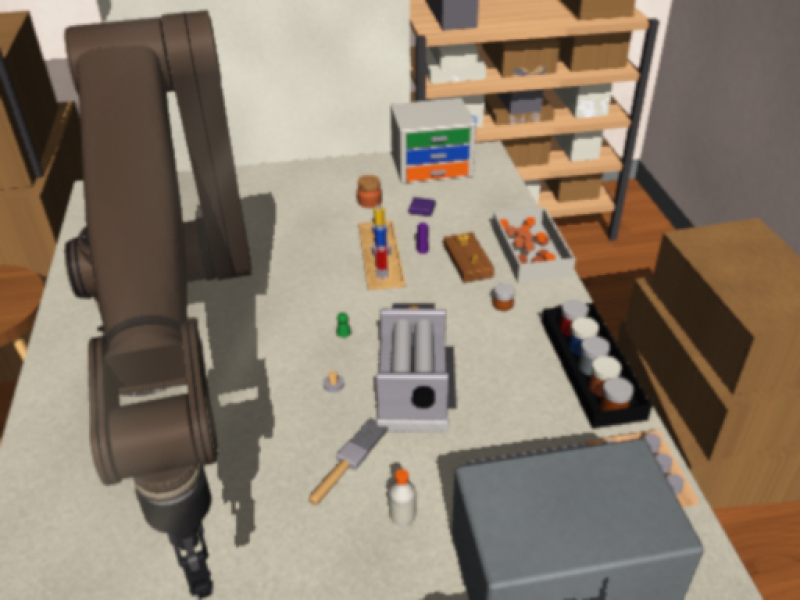

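The top view (800x600) shows the tray around (282,307), with yellow, blue and red sockets at (237,298), (281,305) and (319,311). The stud nut is at (406,294), the spares are at (294,214) and (333,211), and the purple look-alike is at (283,258). I'll zoom in to compare the nut sizes.

```bash
python3 - <<'E'
from h import *
z=np.load("top0.npz"); im=z["im"]; d=z["d"]
C=cloud("top",d)
a=im[172:204,240:280]; b=im[122:154,176:232]; c=im[170:218,136:226]
f=lambda x,s:cv2.resize(x,None,fx=s,fy=s,interpolation=cv2.INTER_NEAREST)
A=f(a,8);B=f(b,8);c=f(c,6)
o=np.zeros((256+288,780,3),np.uint8); o[:256,:320]=A;o[:256,325:325+448]=B;o[256:,:540]=c
cv2.imwrite("pics/z0.png",o[:,:,::-1])
hsv=cv2.cvtColor(im,cv2.COLOR_RGB2HSV)
for nm,(u0,v0,u1,v1) in dict(stud=(250,180,270,198),s1=(180,130,197,146),s2=(206,128,222,143)).items():
    h=hsv[v0:v1,u0:u1].astype(int); dd=C[v0:v1,u0:u1,2]
    m=(h[...,1]>110)&(h[...,0]>15)&(h[...,0]<40)&(h[...,2]>90)
    v,u=np.nonzero(m); print(nm,m.sum(),u.mean()+u0 if len(u) else 0,v.mean()+v0 if len(u) else 0, np.percentile(dd,[5,50,95]).round(3))
E
```

```text
stud 37 260.2432432432432 187.75675675675674 [0.025 0.031 0.045]
s1 72 188.63888888888889 135.73611111111111 [0.026 0.032 0.047]
s2 20 213.4 134.15 [0.025 0.03  0.045]
```

View pics/z0.png

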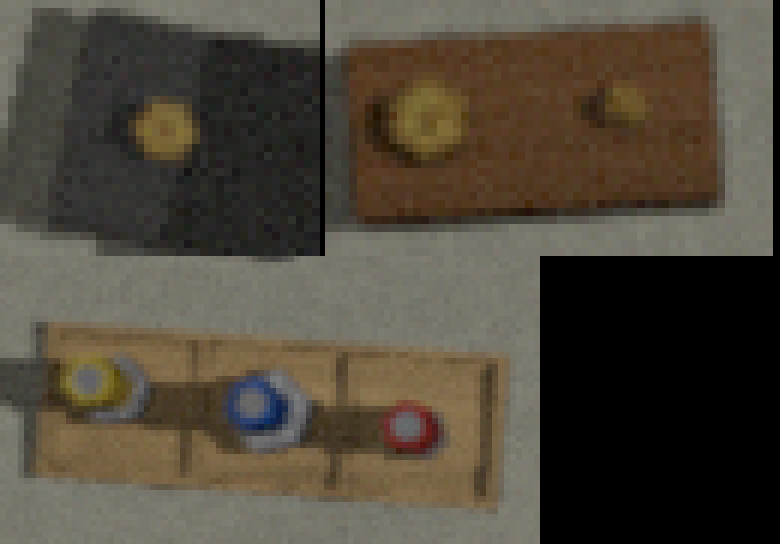

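The zoom shows the stud nut is the middle size: brass pixel areas are 37 for the stud and 72 and 20 for the spares, close to 22:29:15 squared. That points to the yellow medium socket in the left (+y) bay. Next I'll locate that socket and the nut.

```bash
python3 - <<'E'
from h import *
for n in("top","side"):
    z=np.load(n+"0.npz"); im=z["im"]; C=cloud(n,z["d"]); hsv=cv2.cvtColor(im,cv2.COLOR_RGB2HSV).astype(int)
    m=(hsv[...,0]>22)&(hsv[...,0]<34)&(hsv[...,1]>150)&(hsv[...,2]>80)
    m&=(abs(C[...,0]-.53)<.08)&(abs(C[...,1]-.33)<.07)
    v,u=np.nonzero(m); P=C[m]; print(n,m.sum(),u.min(),u.max(),v.min(),v.max(),np.c_[u,v].mean(0),P.mean(0).round(4),P.min(0).round(3),P.max(0).round(3))
    # grip model: search xy such that prism silhouette overlaps mask
    best=[]
    box=np.zeros(m.shape,np.uint8); 
    mm=cv2.resize(m.astype(np.uint8),None,fx=4,fy=4,interpolation=0)
    u0,v0=u.min()-12,v.min()-12
    sub=m[v0:v0+60,u0:u0+60]
    # fill the gray top face
    cs,_=cv2.findContours(sub.astype(np.uint8),0,1); f=np.zeros(sub.shape,np.uint8); cv2.drawContours(f,cs,-1,1,-1)
    for x in np.arange(.49,.57,.001):
        for y in np.arange(.29,.37,.001):
            a=np.arange(0,6.28,.3); ring=np.c_[x+.0131*np.cos(a),y+.0131*np.sin(a)]
            Q=np.r_[np.c_[ring,0*a+.029],np.c_[ring,0*a+.079]]
            q=proj(n,Q); h=cv2.convexHull(((q-[u0,v0]+.5)*8-.5).astype(np.float32)).round().astype(int)
            s=np.zeros((480,480),np.uint8); cv2.fillPoly(s,[h],255); s=cv2.resize(s,(60,60),interpolation=3)/255.
            best.append((abs(s-f).sum(),x,y))
    best.sort(); print(f.sum(),np.round(best[:4],4))
z=np.load("top0.npz")
print("nut",at_z("top",[[260.24,187.76]],.044))
# brass soft centroid & bracket edges
im=z["im"];C=cloud("top",z["d"])
hsv=cv2.cvtColor(im,cv2.COLOR_RGB2HSV)
# tray corners / dividers direction
hs=hsv[170:218,136:226].astype(int); Cz=C[170:218,136:226]
m=(hs[...,0]>8)&(hs[...,0]<25)&(hs[...,1]>70)&(hs[...,2]>70)&(Cz[...,2]<.03)
pts=Cz[m][:,:2].astype(np.float32); print("tray",cv2.minAreaRect(pts))
E
```

```text
top 27 146 156 187 194 [152.03703704 191.44444444] [0.5257 0.3337 0.0647] [0.516 0.321 0.   ] [0.539 0.368 0.084]Traceback (most recent call last):
  File "<stdin>", line 19, in <module>
  File "h.py", line 20, in proj
    K,k1,E=cam(n)
           ~~~^^^
  File "h.py", line 5, in cam
    m=ctrl.camera_model(n); return np.array(m["intrinsics"]),m["k1"],np.array(m["extrinsics"])
ValueError: time passes only in moves, steps and waits
```

```bash
sed -i 's/^def cam(n):/from functools import lru_cache\n@lru_cache(None)\ndef cam(n):/' h.py; cat > fit.py <<'E'
from h import *
def soft(n,Q,u0,v0,w=60):
    h=cv2.convexHull(((proj(n,Q)-[u0,v0]+.5)*8-.5).astype(np.float32)).round().astype(int)
    s=np.zeros((w*8,w*8),np.uint8); cv2.fillPoly(s,[h],255); return cv2.resize(s,(w,w),interpolation=3)/255.
def prism(x,y,r,z0,z1,n=24,a0=0):
    a=np.arange(n)*2*np.pi/n+a0; ring=np.c_[x+r*np.cos(a),y+r*np.sin(a)]
    return np.r_[np.c_[ring,0*a+z0],np.c_[ring,0*a+z1]]
E
python3 - <<'E'
from fit import *
for n in("top","side"):
    z=np.load(n+"0.npz"); im=z["im"]; C=cloud(n,z["d"]); hsv=cv2.cvtColor(im,cv2.COLOR_RGB2HSV).astype(int)
    m=(hsv[...,0]>20)&(hsv[...,0]<36)&(hsv[...,1]>110)&(hsv[...,2]>60)
    uv=proj(n,[[.525,.33,.05]])[0].astype(int); u0,v0=uv-30
    f=m[v0:v0+60,u0:u0+60].astype(np.uint8); f[:12]=0; f[48:]=0;f[:,:12]=0;f[:,48:]=0
    cs,_=cv2.findContours(f,0,1); c=max(cs,key=cv2.contourArea); f=np.zeros((60,60),np.uint8); cv2.drawContours(f,[c],-1,1,-1)
    best=[]
    for x in np.arange(.5,.56,.001):
        for y in np.arange(.30,.37,.001):
            s=soft(n,prism(x,y,.0131,.029,.079),u0,v0); best.append((abs(s-f).sum(),x,y))
    best.sort(); print(n,f.sum(),np.mean(best[:8],0).round(4),np.round(best[0],4))
z=np.load("top0.npz"); im=z["im"];C=cloud("top",z["d"])
print("nut",at_z("top",[[260.24,187.76]],.044))
# nut fit on brass weight (R-B)
w=im[170:206,242:278].astype(float); w=w[...,0]-w[...,2]; w=np.clip((w-np.median(w))/(np.percentile(w,98)-np.median(w)),0,1)
best=[]
W=np.zeros((60,60));W[:36,:36]=w
for x in np.arange(.51,.56,.001):
  for y in np.arange(-.03,.06,.001):
    s=soft("top",prism(x,y,.0118,.030,.044),242,170); best.append((((s-W)[8:28,8:28]**2).sum(),x,y))
best.sort(); print(np.mean(best[:5],0).round(4),best[0]); x,y=best[0][1:]
for a in range(0,60,10):
    print(a,round(((soft("top",prism(x,y,.0127,.030,.044,6,np.radians(a+30)),242,170)-W)[8:28,8:28]**2).sum(),3),end="; ")
hsv=cv2.cvtColor(im,cv2.COLOR_RGB2HSV)
hs=hsv[170:218,136:226].astype(int); Cz=C[170:218,136:226]
m=(hs[...,0]>8)&(hs[...,0]<25)&(hs[...,1]>70)&(hs[...,2]>70)
m=cv2.morphologyEx(m.astype(np.uint8),cv2.MORPH_OPEN,np.ones((3,3)))>0
v,u=np.nonzero(m); pts=at_z("top",np.c_[u+136,v+170],.01)[:,:2].astype(np.float32); print("\ntray",cv2.minAreaRect(pts))
E
```

```text
top 83 [16.5877  0.5288  0.3386] [15.5529  0.529   0.338 ]
side 73 [29.9672  0.5272  0.345 ] [29.5961  0.527   0.343 ]
nut [[ 0.54687622 -0.00700868  0.044     ]]
[ 1.6693  0.5474 -0.0072] (np.float64(1.1344100553697118), np.float64(0.547), np.float64(-0.0069999999999999785))
0 1.38; 10 1.842; 20 2.146; 30 2.043; 40 1.348; 50 1.091; 
tray ((0.5168026685714722, 0.25177574157714844), (0.25207072496414185, 0.08484237641096115), 87.0755615234375)
```

```bash
cat >> h.py <<'E'
def pose(x,y,z,yaw): # yaw deg of tool y axis
    return np.array([x,y,z]), R.from_euler('z',yaw+90,degrees=True)*R.from_rotvec([np.pi,0,0])
def delta(p0,r0,p,r):
    return np.r_[r0.inv().apply(p-p0),(r0.inv()*r).as_rotvec()].round(4).tolist()
def chain(*T,start=None):
    s=ctrl.get_state(); p0,r0=np.array(s["eef_pos"]),R.from_quat(s["tcp_rot"])
    for t in T:
        p,r=pose(*t); print(delta(p0,r0,p,r)); p0,r0=p,r
E
python3 - <<'E'
from fit import *
r=.65
W=[(r*np.cos(np.radians(a)),r*np.sin(np.radians(a)),.24,w) for a,w in((-50,-40),(-23,0),(4,0))]
chain(*W,(.529,.30,.2,0),(.529,.339,.13,0))
z=np.load("top0.npz"); im=z["im"]; hsv=cv2.cvtColor(im,cv2.COLOR_RGB2HSV).astype(int)
u0,v0=120,165
s=hsv[v0:v0+60,u0:u0+60]; m=((s[...,1]<75)|((s[...,0]>20)&(s[...,0]<36)&(s[...,1]>110))).astype(np.uint8)
for row in m[12:38,18:50]: print(''.join('.#'[k] for k in row))
best=[]
for x in np.arange(.518,.540,.002):
  for y in np.arange(.328,.350,.002):
    for a in range(0,60,10):
      t=np.radians(a+30)
      S=np.maximum(soft("top",prism(x,y,.0194,.005,.029,6,t),u0,v0),soft("top",prism(x,y,.01386,.029,.079,6,t),u0,v0))
      best.append((abs(S-m)[16:34,28:44].sum(),x,y,a))
best.sort(); print(np.round(best[:10],3))
E
```

```text
[0.2922, -0.0944, -0.0086, 0.0001, 0.0001, -0.6409]
[0.3029, -0.0185, -0.0, 0.0, 0.0, -0.6981]
[0.2993, 0.0501, 0.0, 0.0, 0.0, 0.0]
[0.2547, -0.1194, 0.04, 0.0, 0.0, 0.0]
[0.039, -0.0, 0.07, 0.0, 0.0, 0.0]
################################
################################
################################
################################
######......####################
#####......................#####
#####...........................
######..........................
######..........................
#####........##..##.............
######...#######.###............
#######..##.#.###.###...........
######..##.#######.###..........
###################.###.........
#####...###############.........
#####...##.###.########.........
#####..#.##########.####........
#####.....#############....#....
######......#.#########.........
####........##########.......#..
####.........#######........#...
####............................
####........................#...
####............................
####..................#.........
###.............................
[[36.973  0.528  0.336  0.   ]
 [37.067  0.528  0.336 10.   ]
 [37.286  0.528  0.338 10.   ]
 [37.867  0.528  0.338  0.   ]
 [38.098  0.528  0.336 20.   ]
 [39.353  0.528  0.338 20.   ]
 [39.878  0.528  0.336 50.   ]
 [40.153  0.528  0.338 50.   ]
 [40.725  0.528  0.336 30.   ]
 [41.612  0.53   0.338 10.   ]]
```

Emit:
{"name": "carry_out", "arguments": {
  "deltas": [0.292,-0.094,-0.009,0,0,-0.641,0.292,-0.094,-0.009,0,0,-0.641,0.292,-0.094,-0.009,0,0,-0.641,0.292,-0.094,-0.009,0,0,-0.641,0.292,-0.094,-0.009,0,0,-0.641],
  "grip": 60,
  "grip_force": 60
}}

```text
time: 1.32
eef_pos: [0.4195, -0.497, 0.2407]
tcp_rot: [0.906, 0.423, 0.0, 0.0]
contact_force: [0.8, -0.2, -0.1]
opening: 0.6
finger_force: 0.0
```

Emit:
{"name": "carry_out", "arguments": {
  "deltas": [0.303,-0.018,0,0,0,-0.698,0.303,-0.018,0,0,0,-0.698,0.303,-0.018,0,0,0,-0.698,0.303,-0.018,0,0,0,-0.698,0.303,-0.018,0,0,0,-0.698]
}}

```text
time: 1.95
eef_pos: [0.5998, -0.2526, 0.2406]
tcp_rot: [0.707, 0.708, 0.0, 0.0]
contact_force: [0.6, -0.9, 0.1]
opening: 0.6
finger_force: 0.0
```

Emit:
{"name": "carry_out", "arguments": {
  "deltas": [0.299,0.05,0,0,0,0,0.299,0.05,0,0,0,0,0.299,0.05,0,0,0,0,0.299,0.05,0,0,0,0,0.299,0.05,0,0,0,0]
}}

```text
time: 2.58
eef_pos: [0.6488, 0.0468, 0.2406]
tcp_rot: [0.707, 0.707, 0.0, 0.0]
contact_force: [0.2, -0.7, 0.5]
opening: 0.601
finger_force: 0.0
```

Emit:
{"name": "carry_out", "arguments": {
  "deltas": [0.255,-0.12,0.04,0,0,-0.087,0.255,-0.12,0.04,0,0,-0.087,0.255,-0.12,0.04,0,0,-0.087,0.255,-0.12,0.04,0,0,-0.087,0.255,-0.12,0.04,0,0,-0.087]
}}

```text
time: 3.2
eef_pos: [0.5268, 0.3018, 0.1999]
tcp_rot: [0.675, 0.738, -0.0, -0.0]
contact_force: [0.4, -0.4, 0.3]
opening: 0.6
finger_force: 0.0
```

```bash
python3 - <<'E'
from h import *
s=ctrl.get_state(); print(s["time"],s["eef_pos"],s["qpos"].round(2),s["opening"],s["contact_force"],(R.from_quat(s["tcp_rot"]).as_matrix()).round(3))
chain((.528,.337,.12,5),(.528,.337,.038,5))
E
```

```text
3.2 [0.52677002 0.30178548 0.1999369 ] [0.35 0.17 1.78 0.   1.2  0.26] 0.6003869926040775 [ 0.43735745 -0.44844512  0.25873549] [[-0.089  0.996 -0.001]
 [ 0.996  0.089  0.   ]
 [ 0.    -0.001 -1.   ]]
[0.0349, 0.0044, 0.0799, -0.0006, -0.0002, 0.0022]
[0.0, -0.0, 0.082, 0.0, 0.0, 0.0]
```

Emit:
{"name": "carry_out", "arguments": {
  "deltas": [0.035,0.004,0.09,0,0,0,0.035,0.004,0.09,0,0,0,0.035,0.004,0.09,0,0,0]
}}

```text
time: 3.58
eef_pos: [0.5271, 0.3343, 0.1068]
tcp_rot: [0.675, 0.738, -0.003, -0.001]
contact_force: [-0.0, 0.3, -0.5]
opening: 0.599
finger_force: 0.0
```

```bash
python3 - <<'E'
from h import *
o=[]
for n in("side","top"):
    im,d=ctrl.read_camera(n); np.savez(n+"1.npz",im=im,d=d)
    u,v=proj(n,[[.528,.337,.08]])[0].astype(int)
    o.append(cv2.resize(im[v-40:v+40,u-40:u+40],(400,400),interpolation=cv2.INTER_CUBIC))
cv2.imwrite("pics/g1.png",np.hstack(o)[:,:,::-1]); print(ctrl.get_state()["eef_pos"])
E
```

```text
[0.53025336 0.3345632  0.11141278]
```

View pics/g1.png

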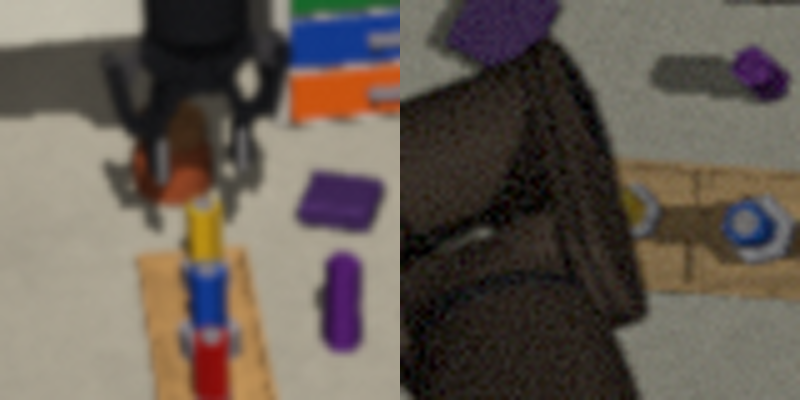

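The side view shows the fingers (columns 162 and 242) straddling the yellow grip (205), and nothing else is in the way. I'll descend.

Emit:
{"name": "carry_out", "arguments": {
  "deltas": [0,0,0.036,0,0,0,0,0,0.072,0,0,0,0,0,0.072,0,0,0,0,0,0.072,0,0,0]
}}

```text
time: 4.18
eef_pos: [0.5316, 0.3349, 0.0413]
tcp_rot: [0.676, 0.737, 0.002, 0.001]
contact_force: [-1.0, 0.8, 0.4]
opening: 0.601
finger_force: 0.0
```

Emit:
{"name": "carry_out", "arguments": {
  "deltas": [0,0,0,0,0,0,0,0,0,0,0,0,0,0,0,0,0,0,0,0,0,0,0,0,0,0,0,0,0,0],
  "grip": 0
}}

```text
time: 4.8
eef_pos: [0.5312, 0.3352, 0.0408]
tcp_rot: [0.676, 0.737, 0.002, 0.001]
contact_force: [-0.6, -1.2, 6.5]
opening: 0.274
finger_force: 58.7
```

Emit:
{"name": "carry_out", "arguments": {
  "deltas": [0,0,0,0,0,0,0,0,0,0,0,0]
}}

```text
time: 5.05
eef_pos: [0.5312, 0.3352, 0.0408]
tcp_rot: [0.676, 0.737, 0.002, 0.001]
contact_force: [-1.1, -0.8, 7.2]
opening: 0.273
finger_force: 58.7
```

Emit:
{"name": "carry_out", "arguments": {
  "deltas": [0,0,-0.05,0,0,0,0,0,-0.11,0,0,0,0,0,-0.15,0,0,0,0,0,-0.15,0,0,0,0,0,-0.15,0,0,0]
}}

```text
time: 5.68
eef_pos: [0.5286, 0.3342, 0.1866]
tcp_rot: [0.676, 0.737, -0.001, -0.001]
contact_force: [-0.3, 0.1, -2.6]
opening: 0.273
finger_force: 59.0
```

```bash
python3 - <<'E'
from h import *
o=[]
s=ctrl.get_state(); e=s["eef_pos"]; print(e,s["contact_force"],s["opening"])
for n in("side","top"):
    im,d=ctrl.read_camera(n); np.savez(n+"2.npz",im=im,d=d)
    u,v=proj(n,[e])[0].astype(int)
    o.append(cv2.resize(im[v-40:v+40,u-40:u+40],(400,400),interpolation=cv2.INTER_CUBIC))
cv2.imwrite("pics/g2.png",np.hstack(o)[:,:,::-1])
chain((e[0],.17,.19,0),(.547,-.007,.15,-8),(.547,-.007,.09,-8))
E
```

```text
[0.52856025 0.33416171 0.1866146 ] [-0.32159711  0.06592277 -2.61286702] 0.27313414695386323
[-0.1633, -0.0138, -0.0044, -0.0049, 0.0018, 0.087]
[-0.177, 0.0184, 0.04, -0.0, -0.0, 0.1396]
[0.0, -0.0, 0.06, 0.0, 0.0, 0.0]
```

View pics/g2.png

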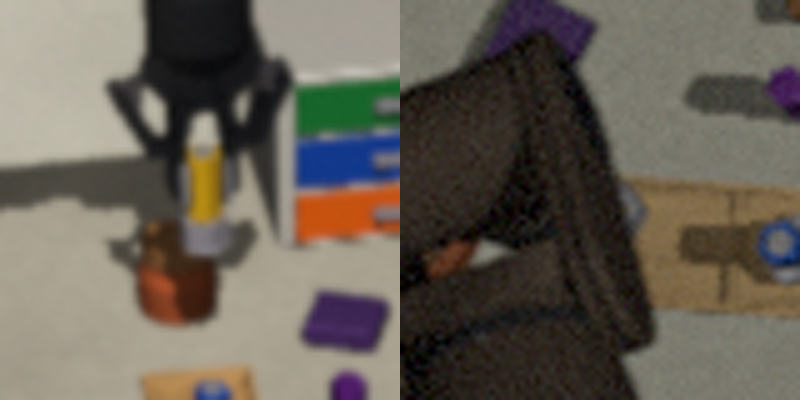

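The side view shows only the yellow socket lifted, hanging upright. I'll move it over to the nut.

Emit:
{"name": "carry_out", "arguments": {
  "deltas": [-0.165,-0.014,0,0,0,0.087,-0.165,-0.014,0,0,0,0.087,-0.165,-0.014,0,0,0,0.087]
}}

```text
time: 6.15
eef_pos: [0.5285, 0.1666, 0.1858]
tcp_rot: [0.707, 0.707, -0.002, -0.001]
contact_force: [0.6, -0.8, -1.1]
opening: 0.271
finger_force: 59.1
```

Emit:
{"name": "carry_out", "arguments": {
  "deltas": [-0.177,0.018,0.04,0,0,0.14,-0.177,0.018,0.04,0,0,0.14,-0.177,0.018,0.04,0,0,0.14,-0.177,0.018,0.04,0,0,0.14,-0.177,0.018,0.04,0,0,0.14]
}}

```text
time: 6.78
eef_pos: [0.5471, -0.0078, 0.1468]
tcp_rot: [0.755, 0.656, -0.001, -0.001]
contact_force: [0.7, 0.6, -1.4]
opening: 0.27
finger_force: 59.0
```

Emit:
{"name": "carry_out", "arguments": {
  "deltas": [0,0,0,0,0,0,0,0,0,0,0,0]
}}

```text
time: 7.02
eef_pos: [0.548, -0.0068, 0.1485]
tcp_rot: [0.754, 0.657, 0.0, 0.0]
contact_force: [1.0, 0.8, -1.5]
opening: 0.277
finger_force: 59.0
```

```bash
python3 - <<'E'
from h import *
s=ctrl.get_state(); e=s["eef_pos"]; print(s["time"],e,s["contact_force"],s["opening"])
chain((.549,-.0085,.09,-8))
o=[]
for n in("side","top"):
    im,d=ctrl.read_camera(n); np.savez(n+"3.npz",im=im,d=d)
    u,v=proj(n,[e])[0].astype(int)
    o.append(cv2.resize(im[v-40:v+40,u-40:u+40],(400,400),interpolation=cv2.INTER_CUBIC))
cv2.imwrite("pics/g3.png",np.hstack(o)[:,:,::-1])
E
```

```text
7.025 [ 0.54798297 -0.0067609   0.14847617] [ 1.04441098  0.76389796 -1.47011462] 0.2767929105148519
[-0.0016, 0.0012, 0.0585, 0.0002, -0.0001, 0.0017]
```

View pics/g3.png

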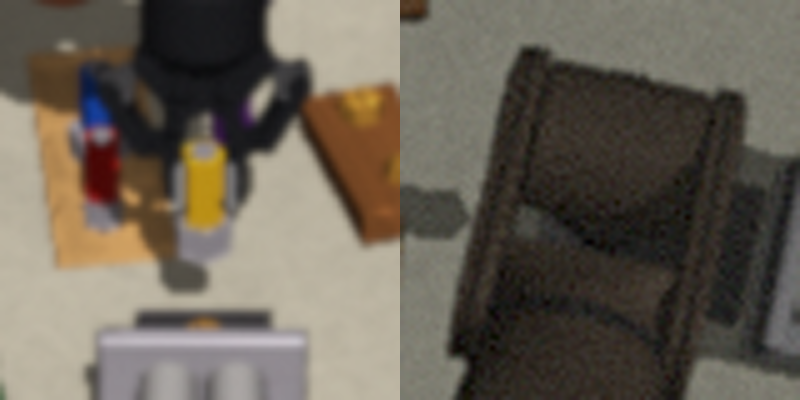

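The side view shows the socket upright (barrel about column 205) with the brass nut just visible below it at (204,323). I'll use this view to check the relative x offset.

```bash
python3 - <<'E'
from h import *
z=np.load("side3.npz"); im=z["im"].astype(int); e=[.548,-.0068,.1485]
u,v=proj("side",[e])[0].astype(int); u0,v0=u-40,v-40
hsv=cv2.cvtColor(z["im"],cv2.COLOR_RGB2HSV).astype(int)
m=(hsv[...,0]>18)&(hsv[...,0]<36)&(hsv[...,1]>120)
for a,b,nm in((26,46,"grip"),):
    s=m[v0+a:v0+b,u0+30:u0+52]; vv,uu=np.nonzero(s); print(nm,uu.mean()+u0+30,vv.mean()+v0+a,len(uu))
w=(im[...,0]-im[...,2])[v0+61:v0+68,u0+28:u0+54]; print(w)
w=np.clip(w-25,0,None); U=np.arange(w.shape[1])+u0+28; print("nut col",(w*U).sum()/w.sum())
# expected columns
for x in(.544,.547,.550): print(x,proj("side",[[x,-.007,.042]])[0])
for x in(.545,.548,.551): print(x,proj("side",[[x,-.0068-.012,.1485+.015]])[0])
E
```

```text
grip 264.41322314049586 169.1404958677686 121
[[20 22 20 22 21 21 21 22 21 21 20 21 22 21 21 21 20 21 22 21 21 21 22 21
  22 22]
 [11  9 10  9 10  9 10  9  9 10 10 13 15 15 13 12  9  9  9  9  9 11 12 12
  12 15]
 [ 4  2  3  3  3  2  2  2  3  7 17 31 42 39 31 17  6  2  2  2  3  2  3  2
   3 10]
 [ 3  1  1  2  0  1  1  2  7 23 45 62 78 77 65 42 15  3  1  1  1  2  1  2
   2  8]
 [ 0  1  0 -1  0  0 -1  1  6 24 43 44 54 56 53 39 14  3  1  1  1  0  0  0
   0  4]
 [ 0 -1  0 -1  0 -1  0  0  1  6 10  9 12 12 12  9  4  1  0  0  0  0  0  0
   0  0]
 [-1 -1 -1  0 -1  0  0 -1  0 -1  0  1  0  1  0  0  0  0  0  0  0  0  0 -1
  -1 -1]]
nut col 264.498753117207
0.544 [263.63954976 198.88979943]
0.547 [264.54510179 198.77691093]
0.55 [265.45019879 198.66407824]
0.545 [264.52080642 171.31651437]
0.548 [265.47635184 171.20467882]
0.551 [266.43138968 171.09290402]
```

Emit:
{"name": "carry_out", "arguments": {
  "deltas": [-0.001,0.002,0.03,0,0,0,-0.001,0.002,0.06,0,0,0,-0.001,0.002,0.06,0,0,0,-0.001,0.002,0.06,0,0,0]
}}

```text
time: 7.62
eef_pos: [0.5506, -0.0092, 0.0895]
tcp_rot: [0.755, 0.656, 0.001, 0.001]
contact_force: [-0.4, 0.4, -0.4]
opening: 0.275
finger_force: 59.1
```

Emit:
{"name": "carry_out", "arguments": {
  "deltas": [0,0,0.003,0,0,0,0,0,0.006,0,0,0,0,0,0.009,0,0,0,0,0,0.011,0,0,0,0,0,0.011,0,0,0]
}}

```text
time: 8.25
eef_pos: [0.5494, -0.0092, 0.077]
tcp_rot: [0.755, 0.656, -0.0, -0.001]
contact_force: [-1.3, 0.3, -1.8]
opening: 0.273
finger_force: 59.3
```

Emit:
{"name": "carry_out", "arguments": {
  "deltas": [0,0,0.002,0,0,0,0,0,0.004,0,0,0,0,0,0.006,0,0,0,0,0,0.007,0,0,0]
}}

```text
time: 8.75
eef_pos: [0.5485, -0.0086, 0.0698]
tcp_rot: [0.755, 0.656, -0.001, -0.002]
contact_force: [-4.1, 3.8, 1.9]
opening: 0.273
finger_force: 59.6
```

Emit:
{"name": "carry_out", "arguments": {
  "deltas": [0,-0.001,0.002,0,0,0,0,-0.001,0.004,0,0,0,0,-0.001,0.005,0,0,0,0,-0.001,0.005,0,0,0]
}}

```text
time: 9.25
eef_pos: [0.5484, -0.0087, 0.0659]
tcp_rot: [0.755, 0.656, -0.0, -0.001]
contact_force: [-4.9, 4.7, 6.3]
opening: 0.274
finger_force: 60.3
```

Emit:
{"name": "carry_out", "arguments": {
  "deltas": [0.001,-0.001,0.001,0,0,0,0.001,-0.001,0.003,0,0,0,0.001,-0.001,0.003,0,0,0,0.001,-0.001,0.003,0,0,0]
}}

```text
time: 9.75
eef_pos: [0.5485, -0.0085, 0.0657]
tcp_rot: [0.755, 0.656, -0.001, 0.0]
contact_force: [-10.1, 2.3, 17.5]
opening: 0.274
finger_force: 61.6
```

Emit:
{"name": "carry_out", "arguments": {
  "deltas": [0.004,0,-0.001,0,0,0,0.004,0,-0.001,0,0,0,0.004,0,-0.001,0,0,0]
}}

```text
time: 10.12
eef_pos: [0.5488, -0.0073, 0.0658]
tcp_rot: [0.754, 0.657, -0.003, 0.002]
contact_force: [-10.3, -6.1, 13.5]
opening: 0.271
finger_force: 58.5
```

Emit:
{"name": "carry_out", "arguments": {
  "deltas": [-0.007,0,0,0,0,0,-0.007,0,0,0,0,0,-0.007,0,0,0,0,0]
}}

```text
time: 10.5
eef_pos: [0.5484, -0.0093, 0.0657]
tcp_rot: [0.756, 0.655, 0.002, -0.001]
contact_force: [-6.6, 8.5, 13.3]
opening: 0.272
finger_force: 58.5
```

A 7 mm commanded swing moved the tool only 2 mm, so the fit has about 2 mm of play and is snug. The tool is 24.9 mm above its height at the grasp, against 25 mm expected if the socket is seated. I'll recentre it and keep a light push on.

Emit:
{"name": "carry_out", "arguments": {
  "deltas": [0.003,-0.002,0.001,0,0,0,0.003,-0.002,0.001,0,0,0,0.003,-0.002,0.001,0,0,0,0.003,-0.002,0.001,0,0,0]
}}

```text
time: 11.0
eef_pos: [0.5483, -0.0088, 0.0656]
tcp_rot: [0.755, 0.656, 0.001, 0.002]
contact_force: [-5.7, 1.1, 14.0]
opening: 0.271
finger_force: 58.6
```

```bash
python3 - <<'E'
from h import *
s=ctrl.get_state(); e=s["eef_pos"]; print(s["time"],e,s["contact_force"],s["wrist_torque"],R.from_quat(s["tcp_rot"]).as_matrix()[:,2].round(4))
im,d=ctrl.read_camera("side"); im2,_=ctrl.read_camera("top")
a=cv2.resize(im[90:270,160:360],(400,360),interpolation=cv2.INTER_CUBIC); b=cv2.resize(im2[110:290,130:330],(400,360),interpolation=cv2.INTER_CUBIC)
cv2.imwrite("pics/g4.png",np.hstack([a,b])[:,:,::-1])
E
```

```text
11.0 [ 0.54830338 -0.00875646  0.06564256] [-5.71605357  1.07559255 14.04573653] [ 0.17821444  1.11557619 -0.0236722 ] [ 0.0045 -0.0021 -1.    ]
```

View pics/g4.png

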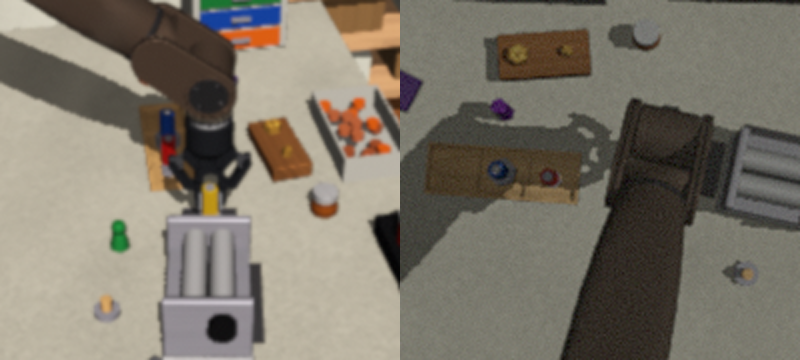

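The side crop shows the yellow socket upright over the stud at (210,195). In the top crop, blue (500,170) and red (549,177) are still standing in the tray, and nothing else has moved. I'm handing it in.

```bash
python3 -c "
from plant import ctrl
print(ctrl.sign_off())"
```

```text
the job is handed in; nothing more can be done
None
```

The medium (yellow) socket is held upright in the gripper, pushed fully down over the stud nut with a snug fit, and the job is handed in; I picked it from the nut sizes in the images, so the small and large sockets were never tried and still stand in the tray.

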